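# Click the step attenuator to its third notch

### The job

Set the step attenuator, the grey box with the aluminium top: gently push its black lever all the way back to zero at the red-dot end, then push it the other way one click at a time, pausing briefly in each notch, and leave it in the third notch from zero without ever going past it. Only push the lever, never pinch it, and leave the things standing round the box alone.

Things in the scene. Friction and masses are not known exactly. Their poses are not given: they have to be found in the camera images.
- attenuator: step attenuator, grey box 104 mm deep (its x) by 220 mm long (its y), fixed to the desk. Origin: centre of its underside, z up. Flat aluminium top 55 mm up; only the lever stands above it. A slot runs along y at x = 0, with pairs of black marks at y = -37.5, -22.5, -7.5, 7.5, 22.5, 37.5 mm: notches 0 (zero) to 5. Red 12 mm dot at the zero end, at x = -20, y = -78 mm.
- lever (a joint): black slide lever: 0 m in notch 0, growing along the box's +y, 0.015 m a notch (third: 0.045, last: 0.075); hard stops 1 mm beyond notches 0 and 5. Starts near notch 1 or 2. A sprung ball clicks into each notch: leaving one takes about 5.5 N, more if pushed fast; past the hump, half-way to the next notch, the lever jumps into that notch by itself and stays. At a stop the force rises firmly.
- lever_top (a point): centre of the top face of the lever's black handle, 95 mm above the desk. The handle is an upright block 26 mm (box x) by 12 mm (box y) in plan, from 6 mm to 40 mm above the box's aluminium top. It slides along the box's y only.
- cuvette_block: bystander: clear cuvette block, 26 x 60 x 32 mm, standing loose behind the box; origin at the centre of its underside
- stopper: bystander: black rubber stopper with two glass tubes, 28 x 35 x 49 mm, standing loose off the +y end of the box; origin at the centre of its underside
- syringe: bystander: clear plastic syringe, 84 mm long, 19 mm high, lying loose in front of the box, parallel to its long side; origin at the centre of its underside

How it is judged (in metres and radians):
On the way, in this order (a step that is already met when the one before it is completed fails the run):
1. the lever is pushed back to zero (below 3 mm) (value of joint lever below 0.003 m), for 0.1 s.
2. the lever rests in notch 1 (within 4 mm) for 0.3 s (value of joint lever between 0.011 and 0.019 m), for 0.3 s.
3. the lever rests in notch 2 (within 4 mm) for 0.3 s (value of joint lever between 0.026 and 0.034 m), for 0.3 s.
4. the lever rests in notch 3 (within 4 mm) for 0.3 s (value of joint lever between 0.041 and 0.049 m), for 0.3 s.
At the end, for the whole second after the job is handed in: the lever is at rest in the third notch (45 mm from zero, within 4 mm) and the cuvette block, stopper and syringe are within 15 mm of where they stood (all of step 4 and velocity of joint lever between -0.005 and 0.005 m/s and distance of each of cuvette_block, stopper, syringe from where it was at the start of the episode below 0.015 m); the robot touches nothing.
It fails at once if the lever goes past the third notch, towards the fourth (beyond 54 mm) (value of joint lever above 0.054 m).
It fails at once if the lever is pinched or forced (over 40 N from the fingers) (contact force between the fingers and lever above 40 N).
It fails at once if a bystander is moved or lifted (over 15 mm) (distance of any of cuvette_block, stopper, syringe from where it was at the start of the episode above 0.015 m).
It also fails if it takes over 53 s, if anything falls off the work surface, if the arm or the gripper's body presses on something with over 40 N, if the wrist force passes 120 N, or if a joint passes its speed limit or range.

### The arm

A 6-joint arm with a two-finger parallel gripper is mounted at the origin on a cart in front of the work surface, level with it; the furniture and walls round the work are solid. World frame = base frame: x ahead of the robot, y to its left, z up, the work surface at z = 0. Lengths are in mm, angles in rad, forces in N, time in s.
With the tool pointing down it reaches from about 350 to 775 mm from the base axis. Payload 7.3 kg.
Tool frame: the origin (TCP) lies on the mounting face of the last link; the fingertips stand 178 mm ahead of it and the grasp point (between the pads) lies 159 mm ahead of it; z points along the fingers, y is the line along which they close (so a half turn about z gives the same grasp; the last joint's range is limited). The gripper opens to 92 mm and grips with 3 to 60 N. Pads are 19 mm wide; open, the fingers measure 130 mm over their backs; the gripper's body (75 mm by 190 mm) begins 47 mm behind the grasp point.
Start: joints at [-0.146, 0.342, 1.524, -0, 1.275, -0.146], TCP at [525.003, 0.022, 404.741] pointing down, gripper open.
Joint ranges: [-2.53, 2.53], [-0.77, 2.02], [0.04, 2.7], [-1, 4.14], [0.28, 2.66], [-3.11, 3.11]. Speed limits (rad/s): [2.57, 2.57, 3.14, 3.14, 3.14, 3.14].

### API

Orientations are given as [roll, pitch, yaw] about the fixed x, y, z axes, in that order (R = Rz(yaw) Ry(pitch) Rx(roll)).
In Python, from plant import bot gives the robot as it stands.
- The arm moves only by the shell command python3 shift.py, which reads ROWS from standard input. ROWS is a JSON list that holds a single list of rows (three levels of brackets), with 1 to 5 rows, each of 5 numbers: the finger opening in mm, then dx, dy, dz in mm, then a turn about the tool's z in rad; each row is the pose to reach, as a shift and turn from the pose commanded when the command began, along the tool's axes at that moment; what a row does not reach only later rows make up. A row lasts 1/8 s, in which the tool goes at most 62.5 mm and 0.188 rad, less where a joint would pass 70% of its speed; a pose out of reach is approached as far as the arm can. The fingers move at their own pace and stop on an object; the grip force is fixed at half the most. Time passes only in rows, so rows that do not move let the fingers close. It prints the time, the measured TCP pose, the force, the opening and the grip force at its end. Input that does not fit is refused with a message, and nothing moves.
- bot.get_obs(): the state, without advancing time (a new reading comes with each control period).
- bot.capture(name): name is "scene" or "top" or "wrist"; returns a dict with "color" (384x512x3 uint8, red, green, blue), "K" (3x3 intrinsics, pixels), "R" (3x3) and "t" (3): a world point X has camera coordinates R X + t. Camera axes: x right, y down, z forward; pixel columns grow to the right and rows downward; lengths in mm; the calibration is good to about 2 mm. A picture is of the moment at which its call begins. There is no depth.
- bot.close_job(): hands the job in; it is judged then, once.
The state is a dict: "time": time; "joint_positions": joint angles; "dq": joint speeds; "tau": joint torques, N m; "tool_pos": TCP position; "tcp_rot": TCP orientation; "contact_force": force on the tool from outside, world axes, zero at the start; "moment": the same for the moment, N m; "grip_width": finger opening in mm; "finger_force": force on a finger pad.
Only numpy, scipy, OpenCV 4.12 (cv2) and the standard library are available. Lean on these libraries where they do the work, as an engineer would, in place of code of your own. Each camera call takes 0.05 s, during which the arm holds its last target. There are 200 camera calls.

## Working session

There is one attempt and no reset: what is moved stays moved. The work goes in short steps, Python scripts to look and compute and a shell command to move; the robot and the scene stay as the last step left them, time stands still between calls to the robot, and variables do not carry over. Pictures are saved under pics/ and viewed, at most 10 in all, crops included, and the job is handed in when it is done.

```bash
ls; mkdir -p pics
python3 - <<'E'
from plant import bot
import cv2,numpy as np,pickle
d={}
for n in("scene","top","wrist"):
    c=bot.capture(n);d[n]=c;cv2.imwrite(f"pics/{n}0.png",c["color"][:,:,::-1]);print(n,c["K"].tolist(),(-c["R"].T@c["t"]).round())
pickle.dump(d,open("d0.pkl","wb"))
im=np.hstack([cv2.imread(f"pics/{n}0.png") for n in("top","wrist")])
cv2.imwrite("pics/a.png",cv2.resize(im,(800,300)))
o=bot.get_obs();print(o)
E
```

```text
pics
plant.py
shift.py
scene [[470.17976564121557, 0.0, 251.8330082014893], [0.0, 470.17976564121557, 190.91401053840283], [0.0, 0.0, 1.0]] [  91. -174.  553.]
top [[359.20892724110576, 0.0, 260.0441860580673], [0.0, 359.20892724110576, 188.6496213040074], [0.0, 0.0, 1.0]] [516. 377. 954.]
wrist [[281.82193003510355, 0.0, 253.91525471333668], [0.0, 281.82193003510355, 189.97294657284098], [0.0, 0.0, 1.0]] [525.  81. 384.]
{'time': 0.15, 'joint_positions': array([-1.46018612e-01,  3.42559207e-01,  1.52479226e+00, -2.14896661e-05,
        1.27536344e+00, -1.45978780e-01]), 'dq': array([-0.00249247, -0.00192977, -0.00103811, -0.00050382, -0.0001445 ,
       -0.0001751 ]), 'tau': array([ 7.52666965e-04, -4.31470585e+01, -2.44352603e+01,  7.18239485e-02,
        5.38185902e-02, -1.32920518e-04]), 'tool_pos': array([5.24905511e+02, 2.34727106e-02, 4.04208150e+02]), 'tcp_rot': array([-3.14047935e+00, -1.42910089e-04,  1.57076268e+00]), 'contact_force': array([ 0.15625411, -0.26357732, -0.40373236]), 'moment': array([-0.08613215, -0.01045574,  0.02031213]), 'finger_force': 0.0, 'grip_width': 91.59016049510791}
```

View pics/top0.png

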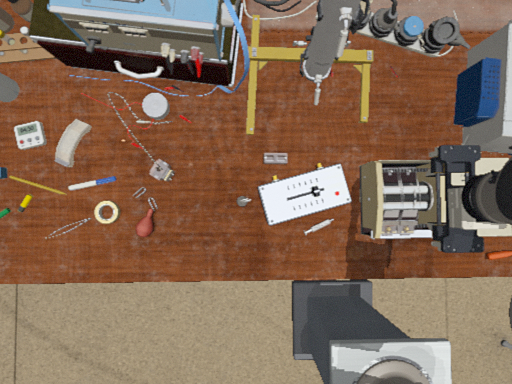

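View pics/scene0.png

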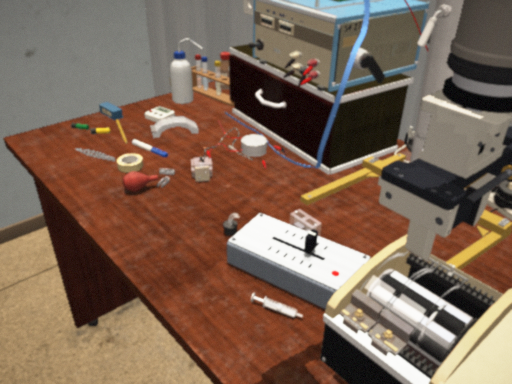

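View pics/wrist0.png

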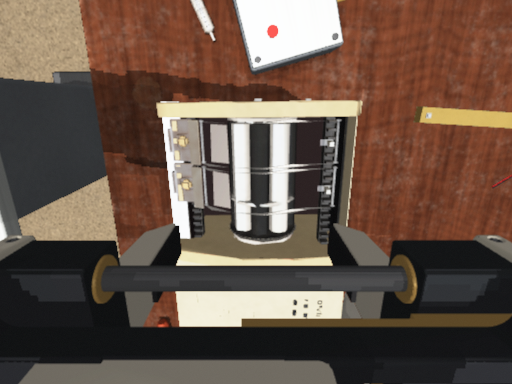

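The top view shows the box centred near (305,194), with the red dot at (337,194), the lever near (318,191) and the stopper off the left end. In the scene view the lever is at (311,240) and the dot at (335,273). A machine stands under the gripper. I'll enlarge both views.

Run:
```python
import cv2,numpy as np
a=cv2.imread("pics/top0.png")[145:245,230:360];b=cv2.imread("pics/scene0.png")[200:310,215:375]
cv2.imwrite("pics/ca.png",cv2.resize(a,None,fx=6,fy=6,interpolation=cv2.INTER_CUBIC))
cv2.imwrite("pics/cb.png",cv2.resize(b,None,fx=5,fy=5,interpolation=cv2.INTER_CUBIC))
```

```text
(no output)
```

View pics/ca.png

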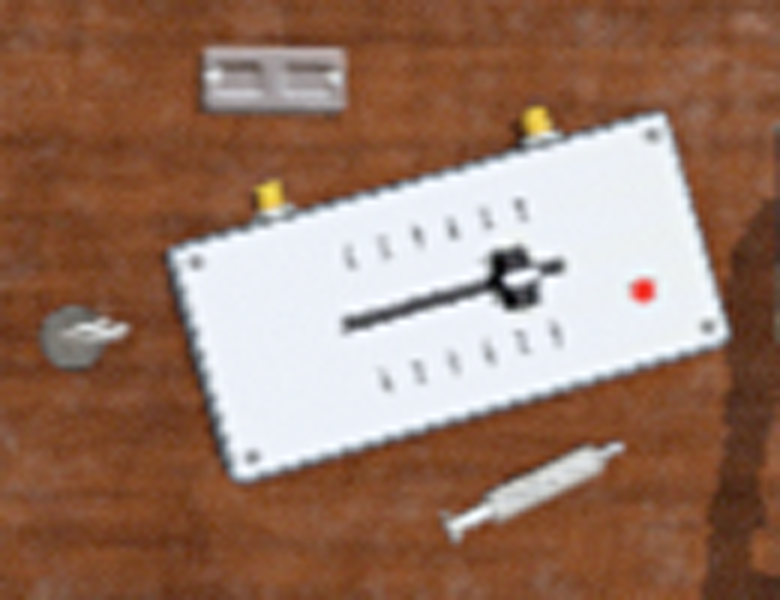

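View pics/cb.png

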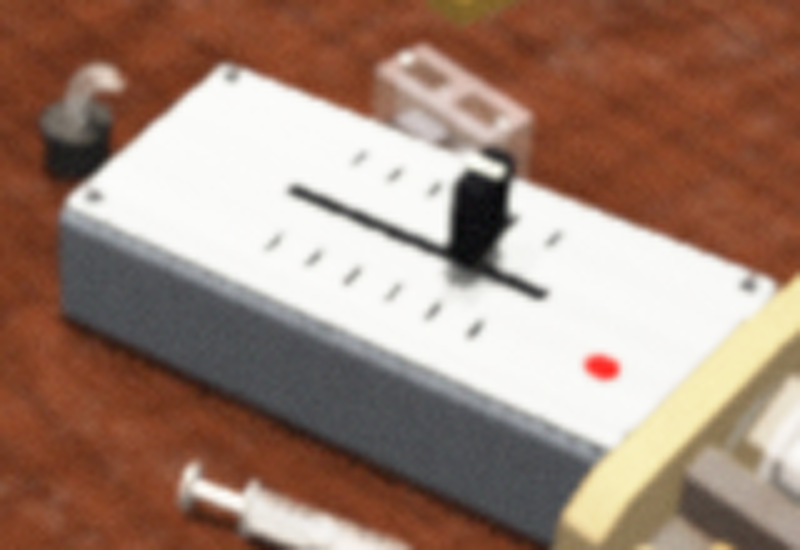

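The top crop shows the box corners at (172,250), (662,113), (729,340), (238,480), the dot at (643,291), the slot ends at (345,324)/(560,265) and the lever at about (518,278). In the scene crop the corners are at (225,65), (66,208), (772,280), the dot at (601,367), the slot ends at (293,189)/(545,295) and the lever top at about (486,163).

```bash
cat > h.py <<'E'
import numpy as np,pickle,cv2
from scipy.optimize import least_squares
def P(c,X):
    q=c["R"]@X+c["t"]; q=c["K"]@q; return q[:2]/q[2]
def tri(obs):
    f=lambda X:np.concatenate([P(c,X)-p for c,p in obs])
    r=least_squares(f,[530,250,50]); return r.x,np.abs(r.fun).max()
E
python3 - <<'E'
from h import *
d=pickle.load(open("d0.pkl","rb"))
A=lambda u,v:np.array([(u+.5)/6-.5+230,(v+.5)/6-.5+145])
B=lambda u,v:np.array([(u+.5)/5-.5+215,(v+.5)/5-.5+200])
pts=dict(cTL=((172,250),(225,65)),cBL=((238,480),(66,208)),cTR=((662,113),(772,280)),dot=((643,291),(601,367)),s5=((345,324),(293,189)),s0=((560,265),(545,295)),lev=((518,275),(486,163)))
for k,(a,b) in pts.items():
    x,r=tri([(d["top"],A(*a)),(d["scene"],B(*b))]);print(k,x.round(1),r.round(2))
# box fit: pose (x,y,yaw,z)
loc=dict(cTL=(52,110),cBL=(-52,110),cTR=(52,-110),dot=(-20,-78))
def W(p,l,z=None):
    c,s=np.cos(p[2]),np.sin(p[2]);return np.array([p[0]+c*l[0]-s*l[1],p[1]+s*l[0]+c*l[1],p[3] if z is None else z])
def f(p):
    e=[]
    for k,l in loc.items():
        e+=[P(d["top"],W(p,l))-A(*pts[k][0]),P(d["scene"],W(p,l))-B(*pts[k][1])]
    e+=[P(d["top"],W(p,(-52,-110)))-A(729,340)]
    return np.concatenate(e)
r=least_squares(f,[530,250,0.2,55]);print(r.x,np.abs(r.fun).max())
p=r.x
g=lambda q:np.concatenate([P(d["top"],W(p,(0,q[0]),95))-A(518,275),P(d["scene"],W(p,(0,q[0]),95))-B(486,163)])
q=least_squares(g,[0]);print("lever local y",q.x,q.fun)
np.save("box.npy",p)
E
```

```text
cTL [560.6 350.1  52.6] 0.18
cBL [465.  322.6  51.9] 0.48
cTR [615.9 143.9  55.4] 0.3
dot [541.7 152.3  55.5] 0.08
s5 [528.7 278.2  54.9] 0.04
s0 [553.5 186.6  55.1] 0.32
lev [548.2 212.   95.8] 0.43
[5.41422725e+02 2.33523249e+02 2.70155392e-01 5.21317278e+01] 3.1493046383583874
lever local y [-22.56759094] [ 0.44183047 -0.11732416 -0.61229293  0.695275  ]
```

Run:
```python
import cv2
a=cv2.imread("pics/scene0.png")[200:384,310:460];b=cv2.imread("pics/top0.png")[140:250,340:440]
import numpy as np
a=cv2.resize(a,None,fx=3,fy=3);b=cv2.resize(b,None,fx=3,fy=3)
im=np.zeros((552,750,3),np.uint8);im[:,:450]=a;im[:330,450:]=b
cv2.imwrite("pics/cc.png",im)
```

```text
(no output)
```

View pics/cc.png

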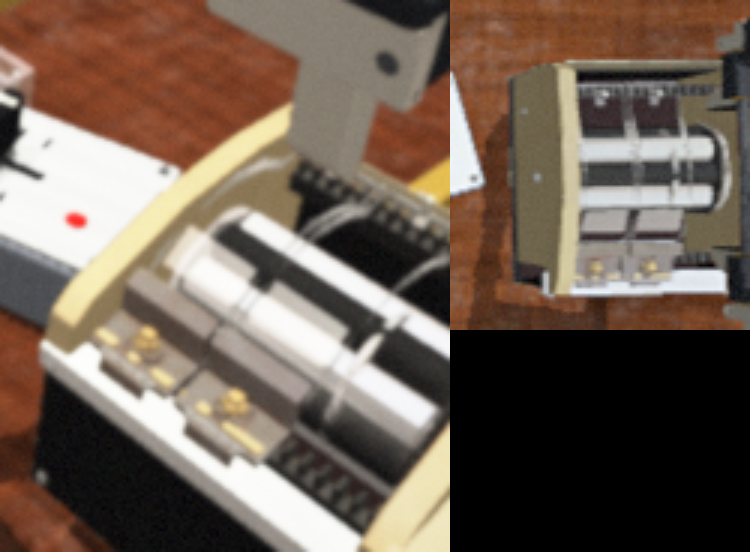

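The red dot end is at -y. The box centre is (541, 232.5) with yaw 0.264, and the lever's local y is about -22, so it is in notch 1. The machine's end plate is near y≈108, so I'll use only part of the turn to keep clearance. I'll move over the box with the fingers closed.

```bash
echo '[[[0,58,4,0,0],[0,116,8,0,0],[0,176,12,0,-0.075],[0,236,15,0,-0.15],[0,236,15,0,-0.15]]]' | python3 shift.py
python3 - <<'E'
from plant import bot
from h import *
d={}
o=bot.get_obs();print(o['tool_pos'],o['tcp_rot'],o['contact_force'],o['grip_width'])
for n in("wrist","scene"):
    c=bot.capture(n);d[n]=c
pickle.dump(d,open("d1.pkl","wb"))
im=np.zeros((384,800,3),np.uint8);im[:,:512]=d["wrist"]["color"];im[:,512:]=d["scene"]["color"][:,150:438]
cv2.imwrite("pics/b.png",im[:,:,::-1])
E
```

```text
time: 0.78
tool_pos: [539.3, 239.8, 404.0]
tcp_rot: [-3.141, -0.001, 1.727]
contact_force: [0.9, -0.2, -0.1]
grip_width: 46.4
finger_force: 0.0
[539.32100976 239.7607085  403.97086126] [-3.14087585e+00 -7.13266137e-04  1.72674165e+00] [ 0.87912802 -0.19732004 -0.10649307] 46.393817631797
```

View pics/b.png

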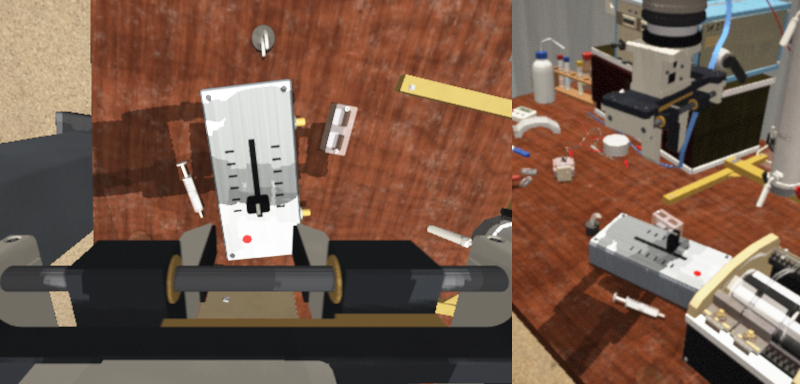

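The wrist view shows the dot at (247,239), the far slot end at (252,141) and the lever at about (258,204). I'll check these against the box estimate.

Run:
```python
from h import *
from plant import bot
w=pickle.load(open("d1.pkl","rb"))["wrist"];d=pickle.load(open("d0.pkl","rb"))
for n,X in dict(dot=(542,152,55),s5=(528.7,278.2,55),lev=(547,211,95)).items(): print(n,P(w,np.array(X)).round(1))
A=lambda u,v:np.array([(u+.5)/6-.5+230,(v+.5)/6-.5+145])
print(tri([(w,np.array([247,239.])),(d["top"],A(643,291))]))
o=bot.get_obs();print(o['tool_pos'],o['tcp_rot'],o['grip_width'])
```

```text
dot [245.4 238. ]
s5 [250.  138.9]
lev [256.7 207.4]
(array([543.40271977, 154.17688523,  61.53681886]), np.float64(0.8069133521257754))
[539.80188924 236.29048166 404.12561905] [-3.14050035e+00  7.35500448e-04  1.72180768e+00] 38.4311512202579
```

```bash
echo '[[[0,0,0,0,0],[0,0,0,0,0],[0,0,0,50,0],[0,0,0,100,0],[0,0,0,130,0]]]' | python3 shift.py | head -2;  echo '[[[0,0,0,10,0],[0,0,0,16,0],[0,0,0,16,0]]]' | python3 shift.py
```

```text
time: 1.5
tool_pos: [539.6, 234.8, 272.5]
time: 1.88
tool_pos: [540.4, 235.9, 259.7]
tcp_rot: [3.14, -0.0, 1.72]
contact_force: [0.2, -0.7, -0.2]
grip_width: 0.5
finger_force: 0.0
```

```bash
echo '[[[0,-3,0.3,0,0],[0,-5,0.6,0,0],[0,-7,0.8,0,0],[0,-8,0.9,0,0],[0,-9,1,0,0]]]' | python3 shift.py; echo '[[[0,-1,0.1,0,0],[0,-2,0.2,0,0],[0,-2,0.2,0,0]]]' | python3 shift.py
```

```text
time: 2.5
tool_pos: [542.3, 227.5, 258.9]
tcp_rot: [3.141, -0.001, 1.721]
contact_force: [-0.5, 3.5, 1.7]
grip_width: 0.3
finger_force: 1.6
time: 2.88
tool_pos: [542.7, 225.9, 258.9]
tcp_rot: [3.141, -0.001, 1.721]
contact_force: [-1.9, 3.9, 0.8]
grip_width: 0.3
finger_force: 2.2
```

```bash
echo '[[[0,-1,0.1,0,0],[0,-2,0.2,0,0],[0,-2,0.2,0,0]]]' | python3 shift.py; echo '[[[0,-1,0.1,0,0],[0,-2,0.2,0,0],[0,-2,0.2,0,0]]]' | python3 shift.py
```

```text
time: 3.25
tool_pos: [543.5, 223.1, 258.7]
tcp_rot: [3.141, 0.001, 1.721]
contact_force: [-0.6, 1.2, 1.4]
grip_width: 0.5
finger_force: 0.9
time: 3.62
tool_pos: [543.9, 221.0, 258.5]
tcp_rot: [-3.141, 0.001, 1.721]
contact_force: [-0.3, 1.1, 1.0]
grip_width: 0.5
finger_force: 0.1
```

```bash
echo '[[[0,-1,0.1,0,0],[0,-2,0.2,0,0],[0,-3,0.3,0,0],[0,-3,0.3,0,0]]]' | python3 shift.py; echo '[[[0,-1,0.1,0,0],[0,-2,0.2,0,0],[0,-3,0.3,0,0],[0,-3,0.3,0,0]]]' | python3 shift.py
python3 - <<'E'
from h import *
from plant import bot
d={}
for n in("top","scene","wrist"):
    d[n]=bot.capture(n)
pickle.dump(d,open("d2.pkl","wb"))
im=np.zeros((400,800,3),np.uint8)
for i,(n,r,c) in enumerate([("top",145,230),("scene",200,215)]):
    im[:,i*400:i*400+400]=cv2.resize(d[n]["color"][r:r+110,c:c+110],(400,400),interpolation=cv2.INTER_CUBIC)
cv2.imwrite("pics/e.png",im[:,:,::-1])
E
```

```text
time: 4.12
tool_pos: [544.6, 218.3, 258.6]
tcp_rot: [-3.141, 0.0, 1.721]
contact_force: [0.7, -0.1, -0.2]
grip_width: 0.4
finger_force: 0.0
time: 4.62
tool_pos: [545.3, 215.5, 258.7]
tcp_rot: [3.142, 0.0, 1.721]
contact_force: [-0.9, -0.3, -0.4]
grip_width: 0.4
finger_force: 0.0
```

View pics/e.png

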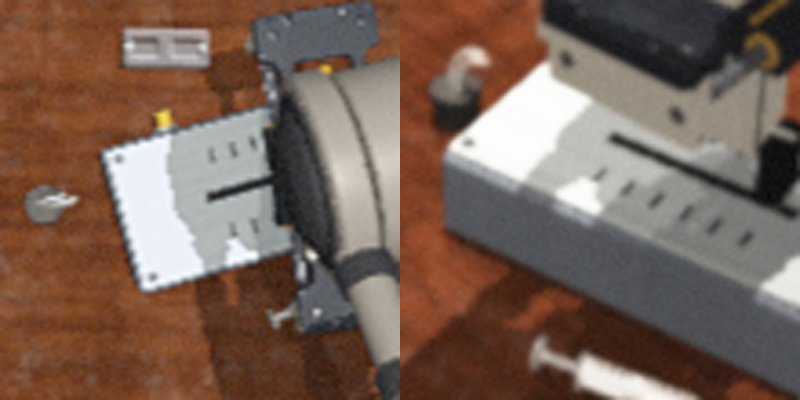

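The lever has clicked and moved clear of the finger toward zero; it's at about (318,246) in the scene view. I'll push on gently to confirm the stop.

```bash
echo '[[[0,-1,0.1,0,0],[0,-2,0.2,0,0],[0,-2,0.2,0,0]]]' | python3 shift.py;echo '[[[0,-1,0.1,0,0],[0,-2,0.2,0,0],[0,-2,0.2,0,0]]]' | python3 shift.py
```

```text
time: 5.15
tool_pos: [545.8, 213.6, 258.8]
tcp_rot: [3.142, -0.0, 1.721]
contact_force: [0.5, 0.2, 0.4]
grip_width: 0.1
finger_force: 0.2
time: 5.52
tool_pos: [546.1, 212.3, 258.8]
tcp_rot: [3.142, -0.001, 1.721]
contact_force: [-1.4, 5.4, -0.4]
grip_width: 0.3
finger_force: 2.6
```

```bash
echo '[[[0,-1,0.1,0,0],[0,-2,0.2,0,0],[0,-2,0.2,0,0]]]' | python3 shift.py
```

```text
time: 5.9
tool_pos: [546.4, 211.2, 258.8]
tcp_rot: [3.142, -0.003, 1.721]
contact_force: [-2.5, 9.9, 0.2]
grip_width: 0.5
finger_force: 5.1
```

Force of about 10 N says the lever is at the stop, so zero is confirmed. Next I back off, lift over the lever and come down on the zero side.

```bash
echo '[[[0,5,-0.6,0,0],[0,5,-0.6,-30,0],[0,-18,2,-30,0],[0,-36,4.1,-30,0],[0,-36,4.1,-30,0]]]' | python3 shift.py; echo '[[[0,0,0,0,0],[0,0,0,15,0],[0,0,0,30,0],[0,0,0,30,0]]]' | python3 shift.py
```

```text
time: 6.52
tool_pos: [556.5, 173.4, 288.3]
tcp_rot: [-3.141, 0.0, 1.719]
contact_force: [0.8, -0.3, 0.1]
grip_width: 0.5
finger_force: 0.0
time: 7.02
tool_pos: [555.6, 174.9, 256.5]
tcp_rot: [-3.138, 0.0, 1.721]
contact_force: [0.5, -0.2, -0.8]
grip_width: 0.4
finger_force: 0.0
```

```bash
echo '[[[0,1,-0.1,0,0],[0,2,-0.2,0,0],[0,3,-0.3,0,0],[0,4,-0.5,0,0],[0,5,-0.6,0,0]]]' | python3 shift.py;echo '[[[0,1,-0.1,0,0],[0,2,-0.2,0,0],[0,2,-0.2,0,0]]]' | python3 shift.py; echo '[[[0,1,-0.1,0,0],[0,2,-0.2,0,0],[0,2,-0.2,0,0]]]' | python3 shift.py
```

```text
time: 7.65
tool_pos: [555.2, 179.2, 259.1]
tcp_rot: [3.14, 0.001, 1.721]
contact_force: [1.9, -5.6, 2.3]
grip_width: 0.5
finger_force: 2.7
time: 8.02
tool_pos: [554.7, 181.2, 259.1]
tcp_rot: [3.141, 0.001, 1.721]
contact_force: [1.4, -3.9, 2.0]
grip_width: 0.6
finger_force: 1.9
time: 8.4
tool_pos: [553.7, 183.9, 258.6]
tcp_rot: [-3.141, -0.001, 1.721]
contact_force: [-0.2, -1.7, 1.9]
grip_width: 0.3
finger_force: 0.4
```

```bash
echo '[[[0,1,-0.1,0,0],[0,2,-0.2,0,0],[0,2,-0.2,0,0]]]' | python3 shift.py
python3 - <<'E'
from h import *
from plant import bot
o=bot.get_obs();print(o['tool_pos'],o['contact_force'])
d={n:bot.capture(n) for n in("scene","wrist")}
pickle.dump(d,open("d3.pkl","wb"))
im=np.zeros((500,800,3),np.uint8)
im[:]=cv2.resize(d["scene"]["color"][190:290,230:390],(800,500),interpolation=cv2.INTER_CUBIC)
cv2.imwrite("pics/f.png",im[:,:,::-1])
E
```

```text
time: 8.78
tool_pos: [553.2, 185.8, 258.6]
tcp_rot: [-3.141, -0.0, 1.721]
contact_force: [-0.1, -0.0, 0.1]
grip_width: 0.4
finger_force: 0.0
[553.23387811 185.75838883 258.5507181 ] [-0.07567253 -0.03495355  0.11512053]
```

View pics/f.png

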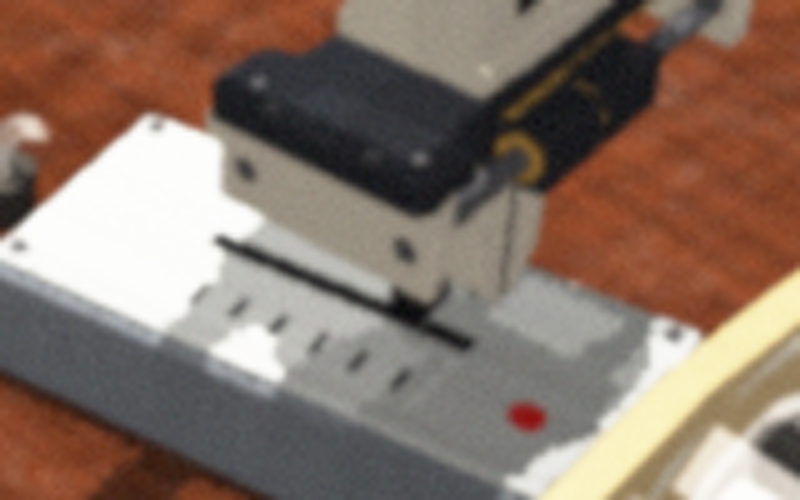

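The handle's base sits about 22 mm from the slot's zero end, near (410,308), and the force is zero: the lever is in notch 1. Next click.

```bash
echo '[[[0,0,0,0,0],[0,0,0,0,0],[0,2,-0.2,0,0],[0,4,-0.5,0,0],[0,5,-0.6,0,0]]]' | python3 shift.py;echo '[[[0,1,-0.1,0,0],[0,2,-0.2,0,0],[0,2,-0.2,0,0]]]' | python3 shift.py; echo '[[[0,1,-0.1,0,0],[0,2,-0.2,0,0],[0,2,-0.2,0,0]]]' | python3 shift.py
```

```text
time: 9.5
tool_pos: [552.0, 190.5, 258.7]
tcp_rot: [3.141, -0.0, 1.721]
contact_force: [0.4, -1.6, 0.5]
grip_width: 0.6
finger_force: 0.0
time: 9.88
tool_pos: [551.6, 192.3, 258.7]
tcp_rot: [3.142, 0.0, 1.721]
contact_force: [0.4, -0.7, -0.1]
grip_width: 0.4
finger_force: 0.0
time: 10.25
tool_pos: [551.3, 193.7, 258.8]
tcp_rot: [3.141, 0.001, 1.721]
contact_force: [0.6, -5.9, 0.4]
grip_width: 0.6
finger_force: 2.5
```

```bash
echo '[[[0,1,-0.1,0,0],[0,2,-0.2,0,0],[0,2,-0.2,0,0]]]' | python3 shift.py
```

```text
time: 10.62
tool_pos: [550.7, 195.9, 258.7]
tcp_rot: [3.142, 0.0, 1.721]
contact_force: [1.1, -3.7, 0.6]
grip_width: 0.7
finger_force: 1.8
```

```bash
echo '[[[0,1,-0.1,0,0],[0,2,-0.2,0,0],[0,2,-0.2,0,0]]]' | python3 shift.py; echo '[[[0,1,-0.1,0,0],[0,2,-0.2,0,0],[0,2,-0.2,0,0]]]' | python3 shift.py
```

```text
time: 11.0
tool_pos: [549.9, 198.5, 258.7]
tcp_rot: [-3.141, -0.001, 1.721]
contact_force: [-0.5, -0.9, 0.6]
grip_width: 0.5
finger_force: 0.4
time: 11.38
tool_pos: [549.5, 200.3, 258.7]
tcp_rot: [3.141, -0.0, 1.721]
contact_force: [-0.2, -0.6, 0.1]
grip_width: 0.7
finger_force: 0.0
```

Force is zero, so the lever is in notch 2. I'll pause, then make the last click.

```bash
echo '[[[0,0,0,0,0],[0,0,0,0,0],[0,2,-0.2,0,0],[0,4,-0.5,0,0],[0,5,-0.6,0,0]]]' | python3 shift.py;echo '[[[0,1,-0.1,0,0],[0,2,-0.2,0,0],[0,2,-0.2,0,0]]]' | python3 shift.py; echo '[[[0,1,-0.1,0,0],[0,2,-0.2,0,0],[0,2,-0.2,0,0]]]' | python3 shift.py
```

```text
time: 12.0
tool_pos: [548.2, 205.1, 258.7]
tcp_rot: [3.141, -0.0, 1.721]
contact_force: [-0.9, -0.4, -0.1]
grip_width: 0.4
finger_force: 0.0
time: 12.38
tool_pos: [547.8, 206.9, 258.7]
tcp_rot: [3.141, 0.0, 1.721]
contact_force: [0.1, 0.6, 0.9]
grip_width: 0.4
finger_force: 0.0
time: 12.75
tool_pos: [547.5, 208.2, 258.8]
tcp_rot: [3.141, 0.001, 1.721]
contact_force: [1.3, -4.9, 0.1]
grip_width: 0.2
finger_force: 2.5
```

```bash
echo '[[[0,1,-0.1,0,0],[0,2,-0.2,0,0],[0,2,-0.2,0,0]]]' | python3 shift.py
```

```text
time: 13.12
tool_pos: [546.9, 210.4, 258.8]
tcp_rot: [3.142, 0.001, 1.721]
contact_force: [-0.1, -3.4, 1.1]
grip_width: 0.2
finger_force: 1.8
```

```bash
echo '[[[0,1,-0.1,0,0],[0,2,-0.2,0,0],[0,2,-0.2,0,0]]]' | python3 shift.py; echo '[[[0,1,-0.1,0,0],[0,1,-0.1,0,0]]]' | python3 shift.py
```

```text
time: 13.5
tool_pos: [546.1, 213.1, 258.7]
tcp_rot: [3.142, -0.001, 1.721]
contact_force: [-0.1, -0.7, 0.6]
grip_width: 0.3
finger_force: 0.4
time: 13.75
tool_pos: [545.9, 214.0, 258.7]
tcp_rot: [3.142, -0.0, 1.721]
contact_force: [-0.4, 0.3, -0.5]
grip_width: 0.4
finger_force: 0.2
```

It clicked. I'll back off, lift and move aside to check.

```bash
echo '[[[0,-3,0.3,0,0],[0,-5,0.6,0,0],[0,-5,0.6,-45,0],[0,-5,0.6,-95,0],[0,-5,0.6,-145,0]]]' | python3 shift.py|head -2; echo '[[[0,-50,0,0,0],[0,-100,0,0,0],[0,-150,0,0,0],[0,-190,0,0,0],[0,-190,0,0,0]]]' | python3 shift.py; echo '[[[0,0,0,0,0],[0,0,0,0,0],[0,0,0,0,0]]]' | python3 shift.py | tail -3
python3 - <<'E'
from h import *
from plant import bot
d={n:bot.capture(n) for n in("scene","top")}
A=lambda c,r,w,h:cv2.resize(c[r:r+100,w:w+130],(400,308),interpolation=cv2.INTER_CUBIC)
im=np.hstack([A(d["top"]["color"],145,230,0),A(d["scene"]["color"],200,225,0)])
cv2.imwrite("pics/g.png",im[:,:,::-1])
X=lambda y:np.array([541-.264*y,232.5+.965*y,95.])
for k in range(5):
    a=P(d["top"],X(-37.5+15*k));b=P(d["scene"],X(-37.5+15*k));print(k,((a-[230,145])*3.08).round(),((b-[225,200])*3.08+[400,0]).round())
E
```

```text
time: 14.38
tool_pos: [547.2, 208.6, 405.2]
time: 15.0
tool_pos: [576.0, 18.2, 403.6]
tcp_rot: [3.142, 0.0, 1.717]
contact_force: [0.6, 0.8, 0.9]
grip_width: 0.6
finger_force: 0.0
contact_force: [0.6, -0.3, -0.2]
grip_width: 0.6
finger_force: 0.0
0 [286. 135.] [692. 113.]
1 [267. 140.] [666. 103.]
2 [249. 145.] [641.  92.]
3 [231. 151.] [615.  82.]
4 [212. 156.] [591.  72.]
```

View pics/g.png

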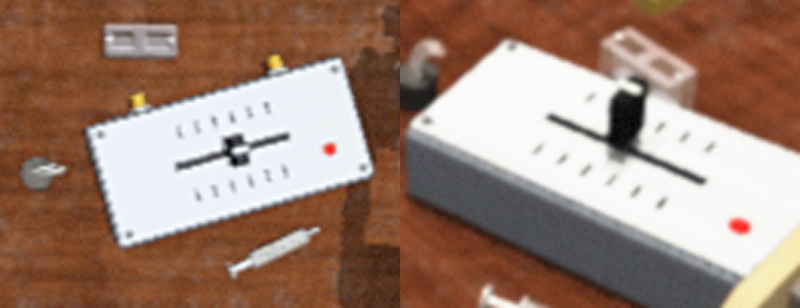

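My 10 views are used up. By eye the lever sits at (237,150) in the top view and (628,88) in the scene view, a bit on the notch-2 side of the notch-3 prediction. I'll measure it numerically by template matching against the first pictures.

Run:
```python
from h import *
from plant import bot
d0=pickle.load(open("d0.pkl","rb"));d={n:bot.capture(n) for n in("scene","top")}
pickle.dump(d,open("d4.pkl","wb"))
X=lambda y,z=95.:np.array([541-.261*y,232.5+.965*y,z])
# white stripe / handle: darkness relative to bystander-free box; slot-projected black centroid per image
for nm,D in(("start",d0),("now",d)):
    for n in("top","scene"):
        g=cv2.cvtColor(D[n]["color"],cv2.COLOR_RGB2GRAY);g=cv2.resize(g,None,fx=8,fy=8,interpolation=cv2.INTER_CUBIC)
        S=lambda y,x,z:(P(D[n],np.array([541+.965*x-.261*y,232.5+.261*x+.965*y,z]))+.5)*8-.5
        prof=[]
        ys=np.arange(-50,20,1.)
        for y in ys: # mean gray over handle width edge strips at z of top face, excluding centre stripe
            v=[g[int(round(q[1])),int(round(q[0]))] for x in(-11,-10,-9,-8,8,9,10,11) for q in[S(y,x,95)]]
            prof.append(np.mean(v))
        prof=np.array(prof);w=np.clip(np.median(prof)-prof,0,None);w[w<w.max()*.3]=0
        print(nm,n,"centroid",(w@ys/w.sum()).round(1),"extent",ys[w>0][[0,-1]])
# template shift: start lever patch warped along slot
for n in("top","scene"):
    f=8;I0=cv2.resize(d0[n]["color"],None,fx=f,fy=f,interpolation=cv2.INTER_CUBIC);I=cv2.resize(d[n]["color"],None,fx=f,fy=f,interpolation=cv2.INTER_CUBIC)
    c=(P(d0[n],X(-22.5,90))*f).astype(int);h=44 if n=="top" else 52
    T=I0[c[1]-h:c[1]+h,c[0]-h:c[0]+h];s=cv2.matchTemplate(I[c[1]-250:c[1]+250,c[0]-250:c[0]+250],T,cv2.TM_CCOEFF_NORMED)
    _,m,_,l=cv2.minMaxLoc(s);sh=(np.array(l)-(250-h))/f
    u=P(d[n],X(-22.5,90));per=(P(d[n],X(7.5,90))-u)/30
    print(n,m,"shift px",sh,"mm along",(sh@per/(per@per)).round(1))
```

```text
start top centroid -18.3 extent [-26. -11.]
start scene centroid -27.3 extent [-37. -18.]
now top centroid 3.9 extent [-4. 12.]
now scene centroid -4.6 extent [-13.   3.]
top 0.9805046916007996 shift px [-8.75  2.5 ] mm along 22.2
scene 0.9900017380714417 shift px [-12.25   -4.875] mm along 22.3
```

Both views agree that the lever moved 22.3 mm from -22 mm, so it is at about 37 mm. That is right on the hump between notches 2 and 3. The last push was only 6.4 mm, against 7.5 mm for the earlier ones. I'll go back and finish the click gently.

```bash
echo '[[[0,50,0,0,0],[0,100,0,0,0],[0,150,0,0,0],[0,188,0,0,0],[0,188,0,0,0]]]' | python3 shift.py|head -2; echo '[[[0,0,0,0,0],[0,0,0,50,0],[0,0,0,100,0],[0,0,0,130,0],[0,0,0,145,0]]]' | python3 shift.py; echo '[[[0,0,0,0,0],[0,2,-0.2,0,0],[0,4,-0.5,0,0],[0,6,-0.7,0,0],[0,6,-0.7,0,0]]]' | python3 shift.py
```

```text
time: 16.2
tool_pos: [546.9, 209.3, 403.7]
time: 16.82
tool_pos: [547.7, 205.4, 257.1]
tcp_rot: [-3.139, 0.0, 1.719]
contact_force: [0.3, -0.3, 0.7]
grip_width: 0.4
finger_force: 0.0
time: 17.45
tool_pos: [546.0, 213.0, 259.1]
tcp_rot: [3.141, -0.0, 1.721]
contact_force: [-0.2, 0.4, -1.3]
grip_width: 0.6
finger_force: 0.0
```

```bash
echo '[[[0,1,-0.1,0,0],[0,1,-0.1,0,0]]]' | python3 shift.py|grep -E "pos|force";  echo '[[[0,1,-0.1,0,0],[0,1,-0.1,0,0]]]' | python3 shift.py|grep -E "pos|force"; echo '[[[0,0.5,-0.1,0,0],[0,0.5,-0.1,0,0]]]' | python3 shift.py|grep -E "pos|force"
```

```text
tool_pos: [545.8, 213.7, 258.7]
contact_force: [-0.1, -0.5, -0.5]
finger_force: 0.0
tool_pos: [545.6, 214.6, 258.7]
contact_force: [-0.2, -0.4, -0.1]
finger_force: 0.1
tool_pos: [545.4, 215.1, 258.7]
contact_force: [-1.0, 0.4, -0.3]
finger_force: 0.1
```

```bash
echo '[[[0,1,-0.1,0,0],[0,1,-0.1,0,0]]]' | python3 shift.py|grep -E "pos|force";  echo '[[[0,1,-0.1,0,0],[0,1.5,-0.2,0,0],[0,1.5,-0.2,0,0]]]' | python3 shift.py|grep -E "pos|force"; echo '[[[0,-4,0.4,0,0],[0,-8,0.9,0,0],[0,-8,0.9,-45,0],[0,-8,0.9,-95,0],[0,-8,0.9,-145,0]]]' | python3 shift.py|head -2; echo '[[[0,-50,0,0,0],[0,-100,0,0,0],[0,-150,0,0,0],[0,-190,0,0,0],[0,-190,0,0,0]]]' | python3 shift.py|head -2
python3 - <<'E'
from h import *
from plant import bot
d0=pickle.load(open("d0.pkl","rb"));d={n:bot.capture(n) for n in("scene","top")}
X=lambda y,z=95.:np.array([541-.261*y,232.5+.965*y,z])
for n in("top","scene"):
    f=8;I0=cv2.resize(d0[n]["color"],None,fx=f,fy=f,interpolation=cv2.INTER_CUBIC);I=cv2.resize(d[n]["color"],None,fx=f,fy=f,interpolation=cv2.INTER_CUBIC)
    c=(P(d0[n],X(-22.5,90))*f).astype(int);h=44 if n=="top" else 52
    T=I0[c[1]-h:c[1]+h,c[0]-h:c[0]+h];s=cv2.matchTemplate(I[c[1]-250:c[1]+250,c[0]-250:c[0]+250],T,cv2.TM_CCOEFF_NORMED)
    _,m,_,l=cv2.minMaxLoc(s);sh=(np.array(l)-(250-h))/f
    u=P(d[n],X(-22.5,90));per=(P(d[n],X(7.5,90))-u)/30
    print(n,m,"mm along",(sh@per/(per@per)).round(1))
    # bystander check: image change outside box/robot
    D=cv2.absdiff(d0[n]["color"],d[n]["color"]).max(2);print([int(D[a:b,c:e].mean()) for a,b,c,e in([(150,166,262,290),(194,208,234,252),(216,238,302,336)] if n=="top" else [(208,232,288,322),(210,236,222,240),(290,320,248,304)])])
E
```

```text
tool_pos: [545.1, 216.2, 258.7]
contact_force: [0.5, -0.2, -0.0]
finger_force: 0.0
tool_pos: [544.7, 217.6, 258.7]
contact_force: [-0.7, -0.7, -0.4]
finger_force: 0.0
time: 19.45
tool_pos: [546.8, 209.3, 405.2]
time: 20.08
tool_pos: [575.5, 18.9, 403.6]
top 0.9787153601646423 mm along 29.7
[3, 4, 4]
scene 0.9742762446403503 mm along 29.9
[20, 3, 3]
```

```bash
echo '[[[0,0,0,0,0],[0,0,0,0,0],[0,0,0,0,0]]]' | python3 shift.py|grep -E "pos|force"; python3 -c "
from plant import bot
print(bot.close_job())"
```

```text
tool_pos: [575.1, 22.6, 403.8]
contact_force: [-0.2, -0.4, 0.1]
finger_force: 0.0
the job is handed in; nothing more can be done
None
```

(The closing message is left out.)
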